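# Run the spindle through the reel stand and hold it

### The job

The empty green reel already sits on the rollers of its stand: take the spindle off its wooden rest by the black handle and run it, from the brass-flanged side, through the first bearing, the reel's hub and the second bearing, without forcing it, until its shoulder is fully home against the brass flange. Finish while still holding the spindle there by its handle, since the retaining collar has yet to be put on the far end; do not let go. Leave the canister, slide mounts, ruler and paperweight where they are.

Things in the scene. Friction and masses are not known exactly. Their poses are not given: they have to be found in the camera images.
- spindle_grip (a point): Centre of the spindle's black handle, on its axis: 20 mm diameter, with its brass ferrule 55 mm long (27.5 mm either side of this point). Out of the ferrule stands a bright steel rod, 10 mm diameter. The y axis runs along the spindle, +y away from the nose. About 85 g, balancing 35 mm before the shoulder. It starts level in its rest, axis 40 mm above the counter, handle overhanging.
- spindle_shoulder (a point): Point on the spindle's axis in the front face of the brass ferrule (22 mm diameter, 6 mm long): the shoulder, 27.5 mm from the handle's centre towards the nose. Axes as the spindle's.
- spindle_tip (a point): The very end of the spindle's round (hemispherical) nose, on its axis, 130 mm in front of the shoulder and 157.5 mm from the handle's centre, towards the spindle's -y. Axes as the spindle's.
- rest: Wooden spindle rest fixed to the counter: plank 36 x 124 x 10 mm with two V-blocks 100 mm apart, tops 44 mm above the counter, that carry the rod. Origin at the centre of the plank's underside; y along the plank and the resting spindle, +y towards its handle, whose centre is about 90 mm from the origin, clear of the plank's end.
- stand: Blue-grey cast reel stand fixed to the counter: base 86 x 116 x 12 mm, two uprights 52 mm wide, 12 mm thick, tops 96 mm high, 68 mm apart inside. Each has a bearing of 13 mm bore on one level line along y, x = 0, 75 mm above the counter. Origin: centre of the base's underside, +y towards the brass-flanged side where the spindle enters (travelling to -y). Home, the nose stands 28 mm out of the second.
- bearing_in (a point): Centre of the mouth of the first bearing, in the outer face of its brass flange (26 mm diameter, standing 6 mm proud of the upright, slightly flared inside). At (0, 52, 75) mm in the stand's frame; axes as the stand's.
- bearing_out (a point): Centre of the outer end of the second bearing, in the face of its steel boss (21 mm diameter, 4 mm proud of the upright). At (0, -50, 75) mm in the stand's frame, 102 mm from bearing_in; axes as the stand's.
- reel_center (a point): Centre of the empty green anodised aluminium reel, 84 mm diameter, 40 mm wide, open spokes, hub with a through bore of 20 mm. It sits loose on the stand's rollers between the uprights with 8 to 20 mm to spare on either side, its y axis along the bearings and its bore in line with them within about 2 mm; its top is 117 mm above the counter. 70 g.
- canister_center (a point): Centre of a closed tin screw-top canister, 64 mm diameter, 74 mm high, standing. Leave alone.
- mounts_center (a point): Centre of a stack of blue plastic slide mounts, 50 x 50 mm, 28 mm high. Leave alone.
- paperweight_center (a point): Centre of a heavy chrome paperweight shaped like a lens cap, 66 mm diameter, about 20 mm high. Leave alone.
- ruler_center (a point): Centre of a cork-bottomed steel ruler lying flat, 300 x 30 x 4 mm, its length along its y axis. Leave alone.
Mind the look-alikes: they are no part of the job. Leave any orange or pink look-alike of the part that bears spindle_grip alone.

How it is judged:
By the outcome, as a careful person would: the job done as asked, in the order asked, and still so for the second after the job is handed in, while the arm keeps its last pose, push and grip.
It also fails if it takes over 45 s, if anything falls off the work surface, if the arm or the gripper's body presses on something with over 40 N, if the wrist force passes 120 N, or if a joint passes its speed limit or range.

### The arm

A 6-joint arm with a two-finger parallel gripper is mounted at the origin on the work surface. World frame = base frame: x ahead of the robot, y to its left, z up, the work surface at z = 0. Lengths are in mm, angles in rad, forces in N, time in s.
With the tool pointing down it reaches from about 300 to 775 mm from the base axis. Payload 14.6 kg.
Tool frame: the origin (TCP) lies between the finger pads; the fingertips stand 11 mm ahead of it and the grasp point (between the pads) lies 8 mm behind it; z points along the fingers, y is the line along which they close (so a half turn about z gives the same grasp; the last joint's range is limited). The gripper opens to 94 mm and grips with 3 to 60 N. Pads are 16 mm wide; open, the fingers measure 119 mm over their backs; the gripper's body (75 mm by 177 mm) begins 78 mm behind the grasp point.
Start: joints at [1.2, 0.3, 1.521, -0, 1.321, -0.067], TCP at [164.529, 524.804, 216.446] pointing down, gripper open.
Joint ranges: [-3.03, 3.03], [-0.79, 2.21], [0.23, 2.52], [-1.04, 4.18], [0, 3.07], [-2.55, 2.55]. Speed limits (rad/s): [2.22, 2.22, 2.57, 3.14, 3.14, 3.14].

### API

Orientations are given as [roll, pitch, yaw] about the fixed x, y, z axes, in that order (R = Rz(yaw) Ry(pitch) Rx(roll)).
In Python, from cell import manip gives the robot as it stands. The module is installed in compiled form; this text tells all that it offers.
- The arm moves only by the tool arm_command, never from a script. Its argument "rows" is one flat list of numbers, 5 for each row, row after row: the shift along the world's x, y, z in mm, then the turn about the world's z in degrees, then the finger opening in mm, from 0 to 94. In form: [dx, dy, dz, twist, jaw, dx, dy, dz, twist, jaw, ...]. A call has 1 to 5 rows; each row shifts and turns the commanded pose from where the row before left it; what a row does not reach is not made up. A row lasts 1/8 s, in which the tool goes at most 62.5 mm and 10.7 degrees, less where a joint would pass 70% of its speed; a pose out of reach is approached as far as the arm can. A call is refused whole if a number of a shift passes 62.5 or a number of a turn 10.7, either way. A call with a gripper value outside its range is refused whole. The fingers move at their own pace and stop on an object; "newtons" is the grip in N (left out, the last holds). Time passes only in rows, so rows that do not move let the fingers close. It gives the time, the measured TCP pose, the force and the opening at its end, in the units of the state.
- manip.read_state(): the state, without advancing time (a new reading comes with each control period).
- manip.camera(name): name is "side" or "top"; returns a dict with "image" (384x512x3 uint8, blue, green, red), "z_map" (384x512 float32, mm along the optical axis (not along the pixel's ray), 0 where there is no reading), "fx", "fy", "cx", "cy" (pixels), "pose" (4x4, takes a point from camera to world coordinates). Camera axes: x right, y down, z forward; pixel columns grow to the right and rows downward; lengths in mm; the calibration is good to about 2 mm. A picture is of the moment at which its call begins.
- manip.sign_off(): hands the job in, once; it reports no verdict.
The state is a dict: "clock": time; "joints": joint angles; "qd": joint speeds; "effort": joint torques, N m; "eef_pos": TCP position; "eef_rot": TCP orientation; "wrist_force": force on the tool from outside, world axes, zero at the start; "moment": the same for the moment, N m; "finger_gap": finger opening in mm.
Only numpy, scipy, OpenCV 4.12 (cv2) and the standard library are available. Lean on these libraries where they do the work, as an engineer would, in place of code of your own. Each camera call takes 0.05 s, during which the arm holds its last target. There are 200 camera calls.

## Working session

There is one attempt and no reset: what is moved stays moved. The work goes in short steps, Python scripts to look and compute and a tool call to move; the robot and the scene stay as the last step left them, time stands still between calls to the robot, and variables do not carry over. Pictures are saved under pics/ and viewed, on a budget of 10 in all, crops included, one or two more only if the job needs it, and the job is handed in when it is done.

Besides the shell and the picture viewer there is one more tool, called after ">>>" in YAML: its name, and indented under it one key for each argument. arm_command: Moves the arm, as the interface text tells. Its arguments: {"type":"object","properties":{"rows":{"type":"array","items":{"type":"number"}},"newtons":{"type":"number"}},"required":["rows"]}

```bash
mkdir -p pics; cat > h.py <<'E'
import numpy as np, cv2
from cell import manip
def cam(n):
    c=manip.camera(n); return c
def cloud(c):
    v,u=np.mgrid[0:384,0:512]; z=c["z_map"]
    P=np.stack([(u-c["cx"])/c["fx"]*z,(v-c["cy"])/c["fy"]*z,z],-1)
    T=np.array(c["pose"]); return P@T[:3,:3].T+T[:3,3]
def plane(c,uv,h):
    T=np.array(c["pose"]); uv=np.atleast_2d(uv).astype(float)
    d=np.c_[(uv[:,0]-c["cx"])/c["fx"],(uv[:,1]-c["cy"])/c["fy"],np.ones(len(uv))]@T[:3,:3].T
    return T[:3,3]+d*((h-T[2,3])/d[:,2])[:,None]
def proj(c,p):
    T=np.array(c["pose"]); q=(np.atleast_2d(p)-T[:3,3])@T[:3,:3]
    return np.c_[q[:,0]/q[:,2]*c["fx"]+c["cx"],q[:,1]/q[:,2]*c["fy"]+c["cy"]]
E
python3 - <<'E'
from h import *
a=cam("top");b=cam("side")
np.savez("first.npz",top=a["image"],zt=a["z_map"],side=b["image"],zs=b["z_map"])
cv2.imwrite("pics/top0.png",cv2.resize(a["image"],(800,600)));cv2.imwrite("pics/side0.png",cv2.resize(b["image"],(800,600)))
for c in(a,b):print(c["fx"],c["cx"],c["cy"],np.round(c["pose"],3))
s=manip.read_state();print(s)
E
```

```text
434.92679400632323 247.44823281282305 187.88720584887818 [[-1.000000e-03 -9.820000e-01  1.910000e-01  2.442240e+02]
 [-1.000000e+00 -1.000000e-03 -6.000000e-03  9.269400e+01]
 [ 6.000000e-03 -1.910000e-01 -9.820000e-01  1.267461e+03]
 [ 0.000000e+00  0.000000e+00  0.000000e+00  1.000000e+00]]
428.72928411627805 251.1711965800146 203.65587256075617 [[ 9.38000e-01 -2.15000e-01  2.70000e-01  1.83240e+02]
 [-3.46000e-01 -5.82000e-01  7.36000e-01 -7.82538e+02]
 [-1.00000e-03 -7.84000e-01 -6.21000e-01  8.33033e+02]
 [ 0.00000e+00  0.00000e+00  0.00000e+00  1.00000e+00]]
{'clock': 0.1, 'joints': array([ 1.20040927e+00,  3.00450798e-01,  1.52150465e+00, -2.33776203e-05,
        1.32071115e+00, -6.65815889e-02]), 'qd': array([ 8.59003138e-05, -1.71200600e-03, -1.27755933e-03, -3.89163225e-04,
       -8.55978127e-04, -4.89761744e-04]), 'effort': array([ 1.58949773e-03, -5.32643652e+01, -3.53283548e+01,  7.09891599e-02,
        2.34922307e-02, -8.14880946e-05]), 'eef_pos': array([164.45256906, 524.60542996, 215.92979543]), 'eef_rot': array([-3.14051958e+00, -4.88579756e-05,  2.83779296e+00]), 'wrist_force': array([0.53950544, 0.17842944, 0.16809371]), 'moment': array([ 0.00055477, -0.04688526,  0.00985374]), 'finger_gap': 93.83506280866942}
```

View pics/top0.png

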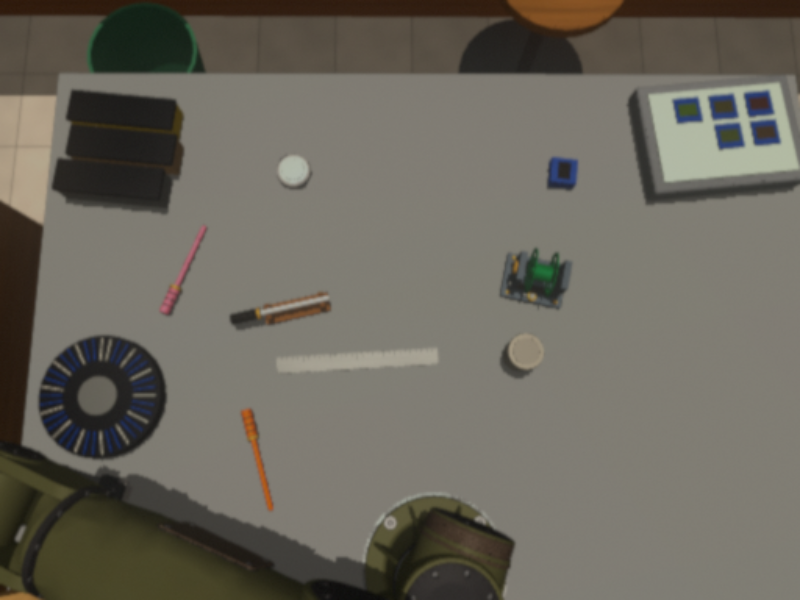

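View pics/side0.png

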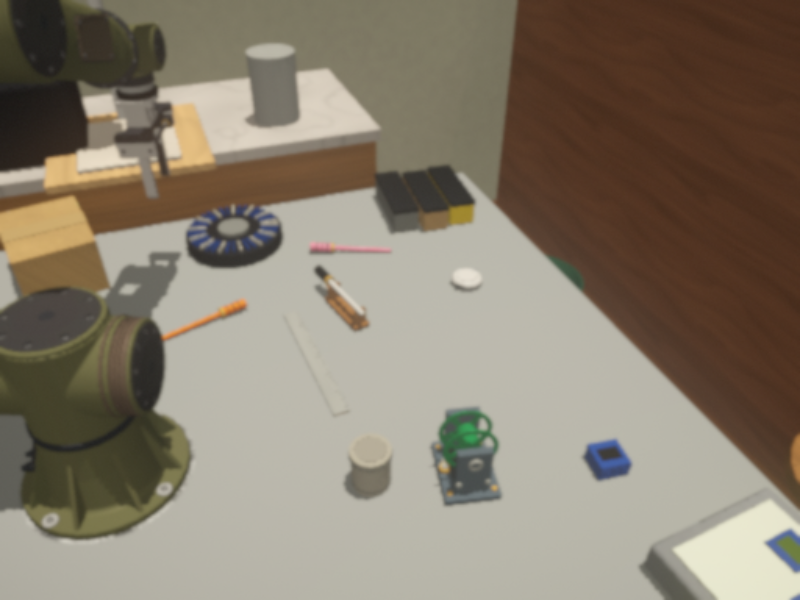

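Top view (800×600 pixels), what could be taken for the spindle: the black-handled one with a steel rod in the wooden rest (245,317); the pink look-alike (170,300); the orange look-alike (250,420). By the description I choose the black handle in the rest. The stand is at (538,277), with brass on its left (+y) side.

```bash
python3 - <<'E'
from h import *
d=np.load("first.npz")
def crop(im,x,y,w,h,W,H): return cv2.resize(im[y:y+h,x:x+w],(W,H),interpolation=cv2.INTER_CUBIC)
t,s=d["top"],d["side"]
A=crop(t,140,180,80,60,400,300);B=crop(t,310,145,80,60,400,300);C=crop(s,190,160,60,60,400,300);D=crop(s,265,250,80,80,400,300)
C=crop(s,190,163,64,48,400,300);D=crop(s,265,255,80,60,400,300)
cv2.imwrite("pics/c1.png",np.vstack([np.hstack([A,B]),np.hstack([C,D])]))
E
```

```text
(no output)
```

View pics/c1.png

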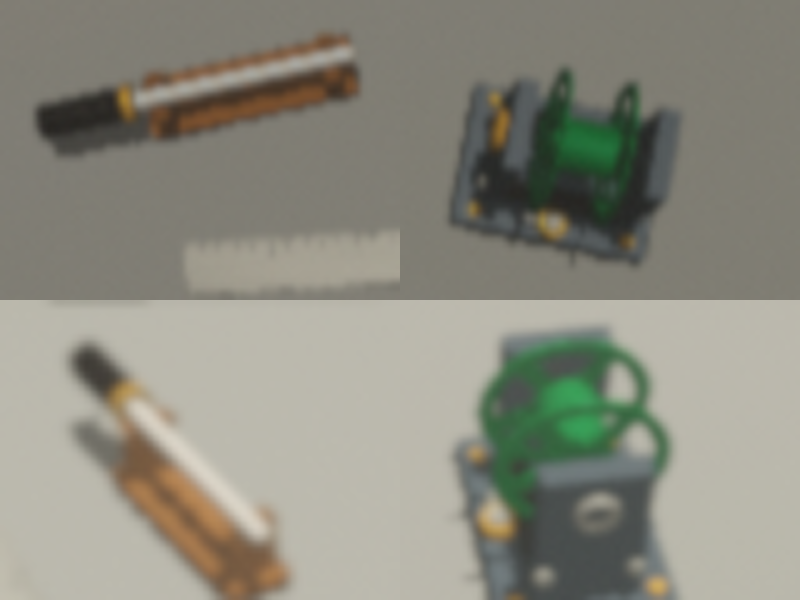

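The crop confirms it: black handle with brass ferrule at (85,115)–(125,100), and the bright rod out to (352,50). The stand's brass flange is at (500,125), on the left upright, and the steel boss at (600,510) in the side crop. Measuring now.

```bash
python3 - <<'E'
from h import *
for n in("top","side"):
    c=cam(n);im=c["image"].astype(int);B,G,R=im[...,0],im[...,1],im[...,2];P=cloud(c)
    if n=="top": roi=(slice(180,225),slice(140,215))
    else: roi=(slice(163,215),slice(195,240))
    v,u=np.mgrid[0:384,0:512]
    m=np.zeros((384,512),bool);m[roi]=True
    br=m&(R.astype(int)+G+B>(450 if n=="top" else 620))&(abs(R-B)<60)&(v<(204 if n=="top" else 384))
    bk=m&(R+G+B<130)
    for nm,k in(("rod",br),("blk",bk)):
        k=cv2.morphologyEx(k.astype(np.uint8),cv2.MORPH_OPEN,np.ones((2,2)))
        nn,l,st,ce=cv2.connectedComponentsWithStats(k)
        i=1+np.argmax(st[1:,4]);ys,xs=np.where(l==i)
        p=plane(c,np.c_[xs,ys],40)[:,:2];mu=p.mean(0);w=np.linalg.svd(p-mu,full_matrices=False)[2][0];w*=np.sign(w[1]);t=(p-mu)@w
        print(n,nm,len(xs),"uv",np.c_[xs,ys].mean(0).round(1),"mean",mu.round(1),"dir",w.round(4),"deg",np.degrees(np.arctan2(-w[0],w[1])).round(2),"ends",(mu+w*t.min()).round(1),(mu+w*t.max()).round(1))
    # stand tops
    k=(P[...,2]>86)&(P[...,2]<102)&(abs(G-R)<25)&(G-B<8)&(P[...,0]>400)&(P[...,0]<720)&(P[...,1]>-300)&(P[...,1]<0)
    q=P[k];print(n,"tops",k.sum(),q.min(0).round(1) if len(q) else'',q.max(0).round(1) if len(q) else'',np.median(q[:,2]).round(1))
    if len(q)>5:
        r=cv2.minAreaRect(q[:,:2].astype(np.float32));print(r)
    g=(G>R+25)&(G>B+20)&(P[...,0]>400)&(P[...,0]<720)&(P[...,1]>-300)&(P[...,1]<0)
    q=P[g];print(n,"green",g.sum(),np.median(q,0).round(1),np.percentile(q[:,2],99).round(1))
E
```

```text
top rod 6 uv [199.  193.5] mean [466.  223.5] dir [0.0122 0.9999] deg -0.7 ends [466.  220.6] [466.  226.4]
top blk 51 uv [156.2 204.2] mean [435.1 344.9] dir [-0.1991  0.98  ] deg 11.48 ends [439.1 325.2] [431.5 362.6]
top tops 182 [ 482.3 -244.3   87.7] [ 550.3 -144.   101.4] 95.5
((516.048095703125, -193.6319122314453), (93.3445816040039, 52.18819046020508), 77.67743682861328)
top green 175 [ 512.8 -195.5   88. ] 116.6Traceback (most recent call last):
  File "<stdin>", line 13, in <module>
    return _wrapfunc(a, 'argmax', axis=axis, out=out, **kwds)
    return bound(*args, **kwds)
ValueError: attempt to get argmax of an empty sequence
```

```bash
python3 - <<'E'
from h import *
a=cam("top");b=cam("side")
f=lambda p,o,s:(np.array(p)+.5)/s-.5+o
pt=plane(a,f([[38,121],[133,101],[352,50]],[140,180],5),40)
ps=plane(b,f([[76,50],[133,95],[266,232]],[190,163],6.25),40)
for p in(pt,ps):
    d=p[0]-p[2];print(p.round(1).tolist(),np.linalg.norm(d).round(1),np.degrees(np.arctan2(-d[0],d[1])).round(2),"grip",((p[0]+p[1])/2).round(1))
for n,c,r,th in(("top",a,(140,180,80,45),230),("side",b,(190,163,50,50),250)):
    x,y,w,h=r;g=c["image"][y:y+h,x:x+w].astype(int);
    # black: nearly neutral and dark
    k=(g.sum(2)<th)&(abs(g[...,2]-g[...,0])<25);
    nn,l,st,ce=cv2.connectedComponentsWithStats(k.astype(np.uint8));i=1+np.argmax(st[1:,4]);print(n,st[i],ce[i]+[x,y],plane(c,ce[i]+[x,y],40).round(1))
# base outline angle and green in side
im=b["image"].astype(int);P=cloud(b);B,G,R=im[...,0],im[...,1],im[...,2]
k=(P[...,2]>86)&(P[...,2]<100)&(abs(G-R)<25)&(G-B<8)&(P[...,0]>450)&(P[...,0]<600)&(P[...,1]>-270)&(P[...,1]<-120)
print(k.sum(),cv2.minAreaRect(P[k][:,:2].astype(np.float32)))
P=cloud(a);k=(P[...,2]>5)&(P[...,2]<130)&(P[...,0]>450)&(P[...,0]<600)&(P[...,1]>-270)&(P[...,1]<-120)
print(k.sum(),cv2.minAreaRect(P[k][:,:2].astype(np.float32)))
E
```

```text
[[436.1, 370.5, 40.0], [447.7, 316.8, 40.0], [477.4, 192.2, 40.0]] 183.0 13.04 grip [441.9 343.6  40. ]
[[436.4, 378.6, 40.0], [453.2, 328.2, 40.0], [481.5, 194.9, 40.0]] 189.1 13.8 grip [444.8 353.4  40. ]
top [  7  18  23  12 170] [157.12941176 203.95882353] [[435.7 342.2  40. ]]
side [13  8  6  7 23] [205.04347826 173.91304348] [[441.4 356.   40. ]]
204 ((517.1719970703125, -195.64443969726562), (94.29688262939453, 50.20674133300781), 77.49529266357422)
1275 ((524.650634765625, -196.1802978515625), (141.80723571777344, 153.35597229003906), 88.35639190673828)
```

>>> arm_command:
  rows: [40,-25,0,-8.5,94,40,-25,0,-8.5,94,40,-26,0,-8.5,94,40,-26,0,-8.5,94,40,-26,0,-8.5,94]
  newtons: 50

```text
clock: 0.92
eef_pos: [365.7, 395.8, 216.5]
eef_rot: [3.142, -0.0, 2.091]
wrist_force: [-0.4, 0.1, -0.1]
finger_gap: 93.8
```

>>> arm_command:
  rows: [39,-25,-30,-8.5,94,39,-25,-40,-8.4,70,0,0,0,0,60,0,0,0,0,60]

```text
clock: 1.42
eef_pos: [442.4, 347.2, 147.0]
eef_rot: [3.141, -0.0, 1.802]
wrist_force: [-0.8, -0.6, 0.9]
finger_gap: 67.5
```

```bash
python3 - <<'E'
from h import *
a=cam("top");b=cam("side");s=manip.read_state();print(s["clock"],s["eef_pos"].round(1),s["eef_rot"].round(4),s["finger_gap"])
A=cv2.resize(a["image"][170:230,130:220],(400,300),interpolation=cv2.INTER_CUBIC);B=cv2.resize(b["image"][110:215,150:255],(400,400),interpolation=cv2.INTER_CUBIC)
o=np.zeros((400,800,3),np.uint8);o[:300,:400]=A;o[:,400:]=B
cv2.imwrite("pics/c2.png",o)
E
```

```text
1.525 [442.2 347.7 147.6] [ 3.1400e+00 -7.0000e-04  1.8032e+00] 61.09343342612887
```

View pics/c2.png

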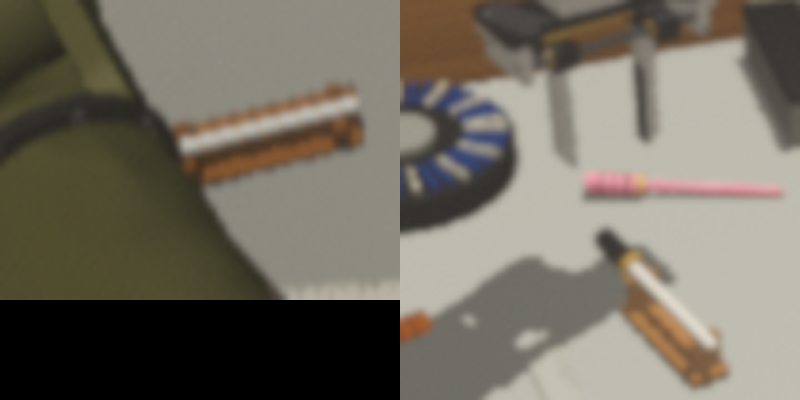

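The view shows the fingers straddling above, with the handle at (607,243) and ferrule at (628,260) in the side crop. The arm hides the handle from the top camera. I descend.

>>> arm_command:
  rows: [0,-1,-40,0,60,0,0,-40,0,60,0,0,-25,0,60,0,0,-10.5,0,60,0,0,0,0,60]

```text
clock: 2.15
eef_pos: [442.4, 346.4, 31.5]
eef_rot: [3.141, -0.0, 1.802]
wrist_force: [-0.3, 0.5, 0.7]
finger_gap: 60.2
```

```bash
python3 - <<'E'
from h import *
b=cam("side");s=manip.read_state();print(s["clock"],s["eef_pos"].round(1),s["eef_rot"].round(4),s["finger_gap"],s["wrist_force"])
cv2.imwrite("pics/c3.png",cv2.resize(b["image"][120:220,165:265],(600,600),interpolation=cv2.INTER_CUBIC))
p=s["eef_pos"]+[0,0,8];d=np.array([-np.sin(np.radians(13.2)),np.cos(np.radians(13.2)),0])
for t in(-157.5,-27.5,0,27.5):print(t,((proj(b,p+d*t)[0]-[165,120]+.5)*6-.5).round(1))
E
```

```text
2.2 [442.8 346.4  32.1] [ 3.1401e+00 -6.0000e-04  1.8019e+00] 60.23719928760429 [0.32432474 0.08556335 0.49991106]
-157.5 [401.3 483.8]
-27.5 [274.6 359.1]
0 [249.8 334.7]
27.5 [225.7 310.9]
```

View pics/c3.png

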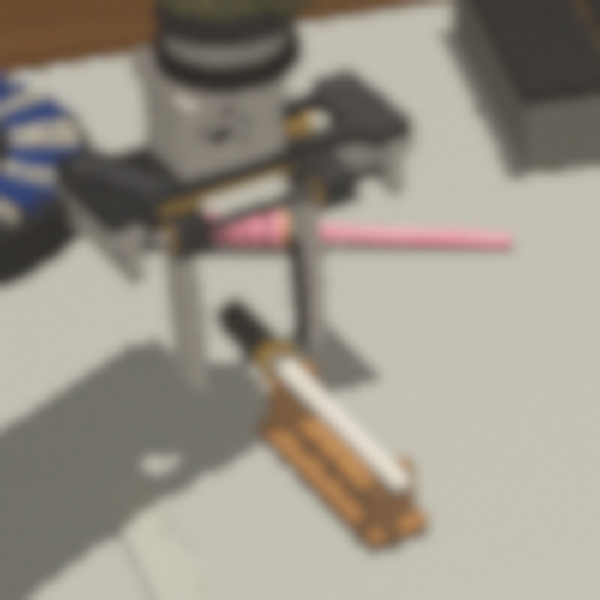

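Fingers straddle the handle, and the predicted ferrule and tip pixels match within about 5 of 600. I close the jaw slowly.

>>> arm_command:
  rows: [0,0,0,0,40,0,0,0,0,26,0,0,0,0,22,0,0,0,0,20.5,0,0,0,0,20.5]
  newtons: 5

```text
clock: 2.82
eef_pos: [442.5, 345.8, 31.0]
eef_rot: [-3.142, -0.0, 1.801]
wrist_force: [-0.8, -0.5, 0.1]
finger_gap: 20.8
```

>>> arm_command:
  rows: [0,0,0,0,0,0,0,0,0,0]

```text
clock: 3.08
eef_pos: [442.6, 345.8, 30.9]
eef_rot: [3.142, 0.0, 1.801]
wrist_force: [0.5, -0.3, -0.6]
finger_gap: 19.8
```

>>> arm_command:
  rows: [0,0,0,0,0,0,0,0,0,0,0,0,5,0,0,0,0,20,0,0,0,0,40,0,0]
  newtons: 60

```text
clock: 3.7
eef_pos: [441.7, 345.3, 95.7]
eef_rot: [-3.139, 0.001, 1.801]
wrist_force: [0.3, -0.3, -1.3]
finger_gap: 18.5
```

>>> arm_command:
  rows: [0,0,40,0,0,0,0,0,0,0,0,0,0,0,0]

```text
clock: 4.08
eef_pos: [442.1, 345.6, 135.2]
eef_rot: [-3.141, 0.0, 1.801]
wrist_force: [-0.2, -0.0, -1.2]
finger_gap: 18.9
```

```bash
python3 - <<'E'
from h import *
b=cam("side");a=cam("top");s=manip.read_state();print(s["clock"],s["eef_pos"].round(1),s["eef_rot"].round(4),s["finger_gap"],s["wrist_force"],s["moment"])
A=cv2.resize(b["image"][100:200,165:265],(400,400),interpolation=cv2.INTER_CUBIC);B=cv2.resize(a["image"][150:250,120:220],(400,400),interpolation=cv2.INTER_CUBIC)
cv2.imwrite("pics/c4.png",np.hstack([A,B]))
p=s["eef_pos"]+[0,0,8];y=s["eef_rot"][2]-np.pi/2;d=np.array([-np.sin(y),np.cos(y),0])
for t in(-157.5,-27.5,0,27.5):print(t,((proj(b,p+d*t)[0]-[165,100]+.5)*4-.5).round(1),((proj(a,p+d*t)[0]-[120,150]+.5)*4-.5).round(1))
E
```

```text
4.175 [442.  345.5 134.7] [-3.1395e+00  8.0000e-04  1.8010e+00] 18.77956995952621 [-0.15232107 -0.54316021 -1.30961326] [-0.01199153  0.08823991  0.02716897]
-157.5 [262.5 290.2] [349.5 130. ]
-27.5 [174.3 210.2] [155.7 174.1]
0 [157.1 194.6] [114.5 183.6]
27.5 [140.3 179.4] [ 73.1 193. ]
```

View pics/c4.png

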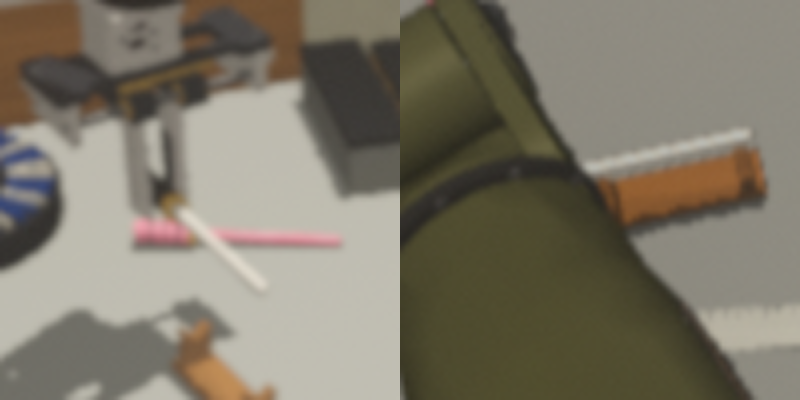

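The spindle is held level. The tip shows at side (267,290) and top (350,131), against predictions of (262,290) and (349.5,130). I carry it to the stand.

>>> arm_command:
  rows: [16,-40,0,-3.6,0,18,-44,0,-3.7,0,18,-44,0,-3.7,0,18,-44,0,-3.7,0,18,-44,0,-3.7,0]

```text
clock: 4.8
eef_pos: [530.5, 128.3, 134.9]
eef_rot: [-3.14, 0.0, 1.478]
wrist_force: [0.3, 0.1, -1.0]
finger_gap: 18.7
```

>>> arm_command:
  rows: [18,-44,-20,-3.6,0,14,-36,-30,-3.6,0,6,-10,-19,0,0,0,0,0,0,0,0,0,0,0,0]

```text
clock: 5.42
eef_pos: [568.6, 41.0, 67.6]
eef_rot: [3.141, -0.0, 1.356]
wrist_force: [-0.5, -0.5, -0.5]
finger_gap: 18.4
```

```bash
cat > look.py <<'E'
from h import *
import sys
b=cam("side");a=cam("top");s=manip.read_state();print(s["clock"],s["eef_pos"].round(1),s["eef_rot"].round(4),s["finger_gap"],s["wrist_force"].round(1),s["moment"].round(2))
A=cv2.resize(b["image"][225:325,265:365],(400,400),interpolation=cv2.INTER_CUBIC);B=cv2.resize(a["image"][120:220,270:370],(400,400),interpolation=cv2.INTER_CUBIC)
cv2.imwrite(sys.argv[1],np.hstack([A,B]))
np.savez("last.npz",side=b["image"],top=a["image"],zs=b["z_map"],zt=a["z_map"])
p=s["eef_pos"]+[0,0,9];y=s["eef_rot"][2]-np.pi/2;d=np.array([-np.sin(y),np.cos(y),0])
print("yaw",np.degrees(y))
C=np.array([516.6,-194.5,75]);e=np.array([np.sin(np.radians(12.4)),np.cos(np.radians(12.4)),0])
pix=lambda q:(((proj(b,q)[0]-[265,225]+.5)*4-.5).round(1),((proj(a,q)[0]-[270,120]+.5)*4-.5+[400,0]).round(1))
for t in(-157.5,-27.5):print("sp",t,*pix(p+d*t))
for t in(52,-50):print("st",t,*pix(C+e*t))
E
python3 look.py pics/c5.png
```

```text
5.525 [568.7  40.9  68. ] [ 3.1402e+00 -4.0000e-04  1.3560e+00] 18.656607296732144 [-0.   0.5 -0.6] [-0.02  0.03 -0.02]
yaw -12.305808835173876
sp -157.5 [107.4 121.9] [592.2 189.7]
sp -27.5 [ 66.9 -14.4] [411.5 151.5]
st 52 [117.2 161.5] [635.6 200.7]
st -50 [156.3 294.6] [778.3 231.1]
```

View pics/c5.png

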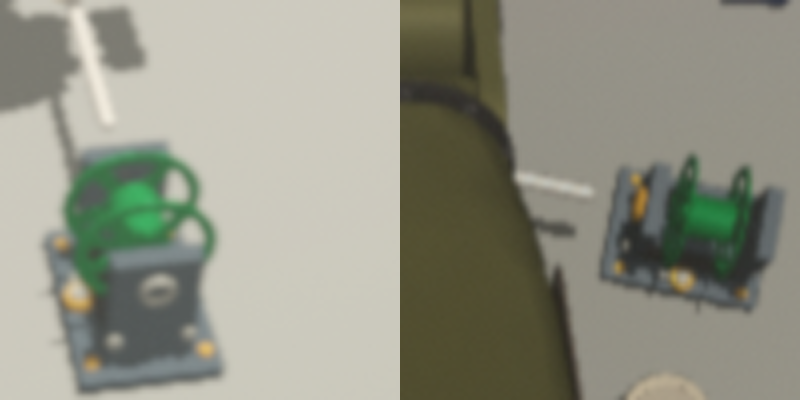

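The rod tip appears at side (108,122) and top (592,191), both matching prediction. The boss is at side (158,290), a few pixels off prediction. Next I make a sub-pixel comparison of rod and stand in each camera.

```bash
python3 - <<'E'
from h import *
d=np.load("last.npz");a=cam("top");b=cam("side");s=manip.read_state()
p=s["eef_pos"]+[0,0,9];y=s["eef_rot"][2]-np.pi/2;dr=np.array([-np.sin(y),np.cos(y),0])
def rod(im,c,axis,rng,ts):
    g=im.astype(float).sum(2);out=[]
    for t in ts:
        q=proj(c,p+dr*t)[0]
        u,v=q
        k=int(round(q[1-axis])) # fixed coordinate
        t0=np.interp(k,*zip(*sorted((proj(c,p+dr*tt)[0][1-axis],tt) for tt in np.arange(-160,-60,1.))))
        q=proj(c,p+dr*t0)[0];w=q[axis];i=np.arange(int(w)-6,int(w)+8)
        row=g[k,i] if axis==0 else g[i,k]
        bg=np.median(row);wt=np.clip(row-bg-40,0,None);out.append(((wt*i).sum()/wt.sum()-w,t0))
    return np.array(out)
r=rod(d["top"],a,1,0,np.arange(-150,-105,4));print("top dv",r[:,0].round(2),r[:,1].round())
r=rod(d["side"],b,0,0,np.arange(-150,-70,6));print("side du",r[:,0].round(2),r[:,1].round())
# boss in side image
g=cv2.cvtColor(d["side"],cv2.COLOR_BGR2GRAY).astype(int);sub=g[288:308,292:318];print(sub[::1,::1])
E
```

```text
top dv [0.57 0.62 0.39 0.44 0.56 0.45 0.43 0.55 0.57 0.34 0.48 0.47] [-150. -147. -141. -138. -135. -129. -127. -121. -118. -115. -109. -106.]
side du [0.36 0.6  0.43 0.56 0.44 0.51 0.5  0.39 0.32 0.48 0.46 0.24 0.36 0.47] [-150. -142. -139. -132. -124. -121. -113. -110. -102.  -95.  -91.  -83.
  -79.  -71.]
[[110 120 124 127 127 128 130 131 132 133 133 134 134 134 134 135 134 135
  134 135 135 134 131 124 117 133]
 [114 125 132 133 134 134 134 135 135 135 135 135 133 133 131 131 130 130
  129 128 127 125 123 120 126 151]
 [108 120 130 133 133 131 131 130 130 129 127 127 125 123 120 118 118 115
  114 112 110 109 108 116 140 170]
 [ 99 112 123 125 122 120 118 116 115 112 111 109 107 106 104 101 101  99
   98  96  94  94 100 122 157 184]
 [ 89  97 104 107 105 103 101 100  99  97  96  97  99  99  97  94  92  91
   90  90  90  91 103 134 169 192]
 [ 81  86  91  93  92  91  90  90  91  96 104 116 127 129 121 108  97  91
   89  89  89  92 107 142 176 194]
 [ 78  83  86  88  89  88  88  90  97 112 133 150 162 165 155 138 118  98
   90  89  88  92 111 150 181 196]
 [ 79  83  87  87  88  87  
[... 690 characters left out ...]
95  91  89
   88  88  90  96 117 149 176 194]
 [ 81  85  88  87  88  87  88  88  89  91  93  95  94  93  91  89  88  88
   88  88  89  97 117 144 172 191]
 [ 83  86  88  87  87  87  87  87  88  87  88  88  89  88  88  87  88  88
   88  88  90 100 117 139 163 184]
 [ 82  85  87  87  88  87  87  87  88  87  88  88  87  88  88  88  88  88
   88  89  90 100 118 136 156 179]
 [ 83  86  87  88  87  87  87  86  87  87  88  88  88  88  89  88  88  89
   89  94  98 106 120 134 150 172]
 [ 83  86  87  87  87  87  87  87  88  88  87  87  88  87  88  87  88  91
  100 116 128 129 128 134 145 163]
 [ 89  93  94  90  88  87  86  87  88  88  87  87  87  87  87  87  88  95
  113 138 154 150 139 136 141 156]]
```

Rod and boss agree with the current line to about 0.5 mm laterally, and the pose is about 1.8 mm high. I lower it, approach, then feel in with slow rows.

>>> arm_command:
  rows: [-2.2,-9.8,-1.8,-0.1,0,-2.2,-9.8,0,0,0,-1.1,-4.9,0,0,0,-0.6,-2.9,0,0,0,0,0,0,0,0]

```text
clock: 6.25
eef_pos: [562.4, 12.2, 65.2]
eef_rot: [3.142, -0.0, 1.352]
wrist_force: [-0.4, -0.5, -1.0]
finger_gap: 18.6
```

```bash
python3 look.py pics/c6.png
```

```text
6.35 [562.5  12.5  65.2] [ 3.1415 -0.      1.3526] 18.90297812540729 [-0.6 -0.  -0.9] [-0.03  0.07 -0.02]
yaw -12.500599014063816
sp -157.5 [116.3 159.4] [631.9 200.1]
sp -27.5 [74.9 17.2] [451.4 161.2]
st 52 [117.2 161.5] [635.6 200.7]
st -50 [156.3 294.6] [778.3 231.1]
```

View pics/c6.png

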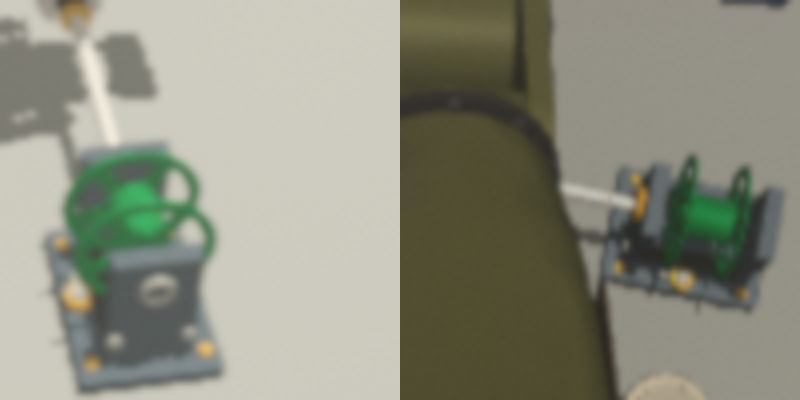

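The tip at (632,204) points at the middle of the brass flange at (641,203). I feel forward.

>>> arm_command:
  rows: [-0.4,-2,0.6,0,0,-0.4,-2,0,0,0,-0.4,-2,0,0,0,-0.4,-2,0,0,0,0,0,0,0,0]

```text
clock: 6.98
eef_pos: [560.8, 4.3, 65.8]
eef_rot: [3.142, -0.0, 1.352]
wrist_force: [-0.8, 0.4, -2.1]
finger_gap: 18.8
```

>>> arm_command:
  rows: [-0.4,-2,0,0,0,-0.4,-2,0,0,0,-0.4,-2,0,0,0,0,0,0,0,0]

```text
clock: 7.48
eef_pos: [559.6, -1.8, 65.8]
eef_rot: [3.142, 0.0, 1.352]
wrist_force: [0.7, -0.6, -1.0]
finger_gap: 18.6
```

>>> arm_command:
  rows: [-0.64,-2.93,0,0,0,-0.64,-2.93,0,0,0,-0.64,-2.93,0,0,0,-0.64,-2.93,0,0,0]

```text
clock: 7.98
eef_pos: [557.0, -13.6, 65.8]
eef_rot: [3.142, -0.0, 1.352]
wrist_force: [0.2, 0.9, 0.4]
finger_gap: 18.7
```

```bash
cat > st.py <<'E'
from h import *
s=manip.read_state();b=cam("side")
F=[];M=[];X=[]
for i in range(1): F.append(s["wrist_force"]);M.append(s["moment"]);X.append(s["eef_pos"])
p=s["eef_pos"];r=np.radians(12.4);e=np.array([np.sin(r),np.cos(r)]);n=np.array([e[1],-e[0]]);C=np.array([516.6,-194.5])
print(s["clock"],"s",((p[:2]-C)@e).round(1),"tip",((p[:2]-C)@e-157.5).round(1),"lat",((p[:2]-C)@n).round(2),"z",p[2].round(1),"yaw",(np.degrees(s["eef_rot"][2])-90).round(2),"F",s["wrist_force"].round(1),"M",s["moment"].round(3),"rot",s["eef_rot"].round(4))
im=b["image"].astype(int);g=(im[...,1]>im[...,2]+25)&(im[...,1]>im[...,0]+20);g[:220]=0;g[330:]=0;g[:,:265]=0;g[:,365:]=0
v,u=np.where(g);print("green",u.mean().round(2),v.mean().round(2),g.sum())
E
python3 st.py
```

```text
7.975 s 185.4 tip 27.9 lat 0.64 z 65.8 yaw -12.51 F [0.2 0.9 0.4] M [-0.029  0.081  0.023] rot [ 3.1416 -0.      1.3524]
green 296.24 277.4 603
```

>>> arm_command:
  rows: [-0.64,-2.93,0,0,0,-0.64,-2.93,0,0,0,-0.64,-2.93,0,0,0,-0.64,-2.93,0,0,0,-0.64,-2.93,0,0,0]

```text
clock: 8.65
eef_pos: [553.8, -28.2, 65.8]
eef_rot: [-3.142, -0.0, 1.353]
wrist_force: [0.6, 0.1, -1.4]
finger_gap: 18.5
```

>>> arm_command:
  rows: [-0.64,-2.93,0,0,0,-0.64,-2.93,0,0,0,-0.64,-2.93,0,0,0,-0.64,-2.93,0,0,0,-0.64,-2.93,0,0,0]

```text
clock: 9.28
eef_pos: [550.6, -42.8, 65.7]
eef_rot: [-3.142, 0.0, 1.353]
wrist_force: [-0.2, 0.7, -0.6]
finger_gap: 18.7
```

```bash
python3 st.py
```

```text
9.275 s 155.4 tip -2.1 lat 0.65 z 65.7 yaw -12.51 F [-0.2  0.7 -0.6] M [0.035 0.07  0.016] rot [-3.1415  0.      1.3525]
green 296.17 277.35 611
```

>>> arm_command:
  rows: [-0.64,-2.93,0,0,0,-0.64,-2.93,0,0,0,-0.64,-2.93,0,0,0,-0.64,-2.93,0,0,0,-0.64,-2.93,0,0,0]

```text
clock: 9.95
eef_pos: [547.4, -57.5, 65.7]
eef_rot: [-3.142, 0.0, 1.352]
wrist_force: [-0.9, -0.1, -1.9]
finger_gap: 19.0
```

>>> arm_command:
  rows: [-0.64,-2.93,0,0,0,-0.64,-2.93,0,0,0,-0.64,-2.93,0,0,0,-0.64,-2.93,0,0,0,0,0,0,0,0]

```text
clock: 10.58
eef_pos: [544.9, -69.2, 65.7]
eef_rot: [3.142, 0.0, 1.352]
wrist_force: [-0.1, 0.5, -1.5]
finger_gap: 18.7
```

```bash
python3 st.py
```

```text
10.575 s 128.5 tip -29.0 lat 0.71 z 65.7 yaw -12.52 F [-0.1  0.5 -1.5] M [ 0.062  0.048 -0.036] rot [3.1416 0.     1.3523]
green 296.07 277.21 619
```

>>> arm_command:
  rows: [-0.43,-1.95,0,0,0,-0.43,-1.95,0,0,0,-0.43,-1.95,0,0,0,0,0,0,0,0]

```text
clock: 11.12
eef_pos: [543.6, -75.0, 65.8]
eef_rot: [3.142, 0.0, 1.352]
wrist_force: [0.1, -0.4, -1.6]
finger_gap: 18.5
```

>>> arm_command:
  rows: [-0.43,-1.95,0,0,0,-0.43,-1.95,0,0,0,0,0,0,0,0]

```text
clock: 11.5
eef_pos: [542.7, -78.9, 65.7]
eef_rot: [-3.142, 0.0, 1.352]
wrist_force: [0.4, -0.7, -0.7]
finger_gap: 19.3
```

>>> arm_command:
  rows: [-0.43,-1.95,0,0,0,-0.43,-1.95,0,0,0,0,0,0,0,0]

```text
clock: 11.88
eef_pos: [541.9, -82.8, 65.8]
eef_rot: [-3.142, 0.0, 1.352]
wrist_force: [0.4, 0.2, -1.0]
finger_gap: 18.4
```

No resistance: the tip is about 9 mm into the second bearing. I keep going.

>>> arm_command:
  rows: [-0.43,-1.95,0,0,0,-0.43,-1.95,0,0,0,-0.43,-1.95,0,0,0,-0.43,-1.95,0,0,0,0,0,0,0,0]

```text
clock: 12.5
eef_pos: [540.2, -90.6, 65.7]
eef_rot: [-3.142, 0.0, 1.352]
wrist_force: [-0.3, -1.3, -0.4]
finger_gap: 18.7
```

>>> arm_command:
  rows: [-0.43,-1.95,0,0,0,-0.43,-1.95,0,0,0,-0.43,-1.95,0,0,0,-0.43,-1.95,0,0,0,0,0,0,0,0]

```text
clock: 13.12
eef_pos: [538.4, -98.4, 65.8]
eef_rot: [3.142, 0.0, 1.352]
wrist_force: [0.8, -0.0, -0.9]
finger_gap: 18.8
```

```bash
python3 st.py; python3 look.py pics/c7.png
```

```text
13.125 s 98.6 tip -58.9 lat 0.69 z 65.8 yaw -12.52 F [ 0.8 -0.  -0.9] M [-0.066  0.038 -0.021] rot [3.1416 0.     1.3523]
green 296.22 277.03 637
13.275 [538.5 -98.2  65.7] [3.1416 0.     1.3525] 18.83644011054478 [ 0.1 -0.7 -0.8] [-0.04  0.05  0.  ]
yaw -12.508108583259364
sp -157.5 [160.6 307.3] [790.6 233.3]
sp -27.5 [111.4 138.9] [608.9 194.2]
st 52 [117.2 161.5] [635.6 200.7]
st -50 [156.3 294.6] [778.3 231.1]
```

View pics/c7.png

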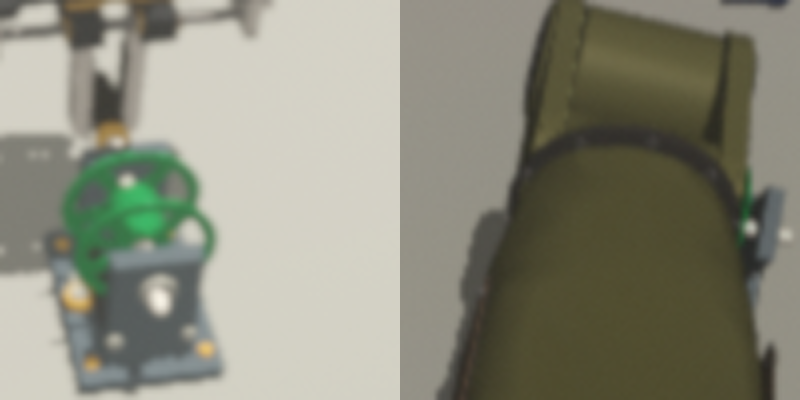

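The nose has come out of the steel boss (side (158,300)), rod visible through the hub, ferrule at (112,133). About 19 mm to go.

>>> arm_command:
  rows: [-0.43,-1.95,0,0,0,-0.43,-1.95,0,0,0,-0.43,-1.95,0,0,0,-0.43,-1.95,0,0,0,-0.43,-1.95,0,0,0]

```text
clock: 13.9
eef_pos: [536.3, -108.1, 65.8]
eef_rot: [-3.142, -0.0, 1.352]
wrist_force: [0.5, -0.2, -1.1]
finger_gap: 18.8
```

>>> arm_command:
  rows: [-0.43,-1.95,0,0,0,-0.43,-1.95,0,0,0,-0.22,-0.98,0,0,0,0,0,0,0,0]

```text
clock: 14.4
eef_pos: [535.2, -112.9, 65.8]
eef_rot: [3.142, 0.0, 1.352]
wrist_force: [0.7, 0.0, -1.9]
finger_gap: 19.2
```

>>> arm_command:
  rows: [-0.22,-0.98,0,0,0,0,0,0,0,0]

```text
clock: 14.65
eef_pos: [535.0, -113.8, 65.7]
eef_rot: [-3.142, -0.0, 1.353]
wrist_force: [0.4, -0.3, -1.0]
finger_gap: 18.6
```

>>> arm_command:
  rows: [-0.22,-0.98,0,0,0,0,0,0,0,0]

```text
clock: 14.9
eef_pos: [534.9, -114.0, 65.7]
eef_rot: [-3.142, -0.001, 1.353]
wrist_force: [1.2, 7.4, -1.6]
finger_gap: 19.3
```

>>> arm_command:
  rows: [-0.15,-0.7,0,0,0,0,0,0,0,0]

```text
clock: 15.15
eef_pos: [534.9, -114.0, 65.7]
eef_rot: [-3.141, -0.002, 1.353]
wrist_force: [4.0, 12.0, -0.8]
finger_gap: 18.8
```

```bash
python3 st.py; python3 look.py pics/x.png; python3 - <<'E'
from h import *
d=np.load("last.npz")
A=cv2.resize(d["side"][240:270,275:315],(400,300),interpolation=cv2.INTER_CUBIC);B=cv2.resize(d["side"][280:310,285:325],(400,300),interpolation=cv2.INTER_CUBIC);T=cv2.resize(d["top"][150:190,340:380],(400,300),interpolation=cv2.INTER_CUBIC)
cv2.imwrite("pics/c8.png",np.vstack([np.hstack([A,B]),np.hstack([T,T*0])]))
E
```

```text
15.15 s 82.5 tip -75.0 lat 0.62 z 65.7 yaw -12.49 F [ 4.  12.  -0.8] M [ 2.149 -0.554  0.052] rot [-3.1415e+00 -2.3000e-03  1.3529e+00]
green 296.68 277.4 632
15.3 [ 534.9 -114.    65.7] [-3.1415e+00 -2.2000e-03  1.3529e+00] 18.48389204264894 [ 3.3 12.1 -2.1] [ 2.14 -0.49  0.06]
yaw -12.482739274947582
sp -157.5 [167.5 330.9] [813.4 238.2]
sp -27.5 [117.  158.2] [631.5 199.1]
st 52 [117.2 161.5] [635.6 200.7]
st -50 [156.3 294.6] [778.3 231.1]
```

View pics/c8.png

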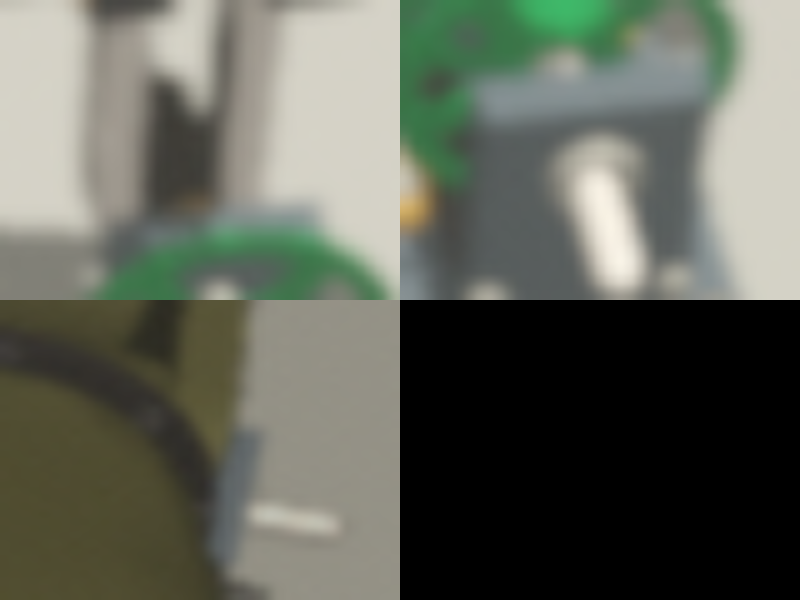

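The nose stands well out of the boss: from (248,515) to (340,525) in the top crop, and in the side crop out to (622,285). With the rod and boss pixels corrected against prediction, that is about 29 ± 1.5 mm, against 28 at home. The last 1.4 mm of command gave no travel, only 12 N axially, so the contact is solid. I ease the push, check that it is steady and hand in.

>>> arm_command:
  rows: [0.1,0.4,0,0,0,0,0,0,0,0,0,0,0,0,0,0,0,0,0,0]

```text
clock: 15.8
eef_pos: [535.0, -114.0, 65.7]
eef_rot: [-3.142, -0.002, 1.353]
wrist_force: [2.4, 9.5, -0.7]
finger_gap: 18.8
```

```bash
python3 st.py; python3 -c "
from cell import manip
s=manip.read_state()
print(s['wrist_force'],s['eef_pos'],s['finger_gap'])
if s['wrist_force'][1]>3: print(manip.sign_off())"
```

```text
15.8 s 82.6 tip -74.9 lat 0.65 z 65.7 yaw -12.49 F [ 2.4  9.5 -0.7] M [ 1.649 -0.391  0.008] rot [-3.1415e+00 -1.6000e-03  1.3529e+00]
green 296.62 277.37 634
[ 2.77743923  9.23587568 -1.75121603] [ 534.92646673 -113.98808644   65.67745454] 18.879169874758137
the job is handed in; nothing more can be done
None
```

I took the spindle off its rest by the black handle and ran it through the first bearing, the reel's hub and the second bearing. I handed the job in at 15.8 s, still gripping the handle at the 60 N setting with about 9 N of push along the axis.

**Insertion:** I saw no resistance above the sensor noise of about 2 N until the stop. There the arm stayed put while the force rose to about 12 N, and I eased it back before handing in. The reel hardly moved: its image centre shifted by about 0.4 pixel.

**Is it home:**
- **Nose:** it stands about 29 ± 1.5 mm out of the second bearing by camera, against 28 mm expected.
- **Shoulder:** its contact with the flange was hidden from both cameras, so I inferred "home" from the stop and the nose length.
- **Disagreement:** dead reckoning from the arm pose put the handle 3 mm short of home. The images showed about 2 mm of that as grip offset along the handle and the rest as error in my stand position.

I did not touch the canister, slide mounts, ruler, paperweight or the look-alikes. I did not re-measure their positions at the end.

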